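# Zero the board length-measuring unit

### The job

Zero the board-measuring unit on the bench. Turn its white measuring wheel by hand until the red zero mark stands at the top, right at the black pointer, and leave it at rest there; then, to reset the turn counter, reach in under the grey chip shield, push the hanging roller arm of the board switch towards the wheel until the switch clicks, without driving the arm into its end stop, and let it spring back. The mark must still be at the pointer when the switch clicks and at the end, and the jar, the paint tin, the sanding block and the glue bottle near the unit must stay where they are.

Things in the scene. Friction and masses are not known exactly. Their poses are not given: they have to be found in the camera images.
- measure_unit: Fixed unit: green base x -60 to 105, y -180 to 200 mm, roller bed, fence 88 mm high along y at x 62 to 70. Origin: middle of the bed, on the bench top; x points to the fence (away from the robot), y along the bed from the switch to the wheel, z up. Wheel axle along x at y +100, z 152 mm. Behind the wheel a green post at x 71 to 101 mm, 180 mm high; counter on the fence at y -52 to 20, 135 mm high.
- wheel (a joint): Measuring wheel on a fixed axle, turns freely without end in low-friction bearings (0.012 N m). 0 (or 2 pi): red mark at the top; grows clockwise as the robot sees it (top moves to unit -y). At the start the mark is in the hidden lower half. Wheel 159 mm across, 25 mm thick (unit x -12.5 to +12.5), top 231 mm above the bench, black rubber tread, white dial.
- zero_mark (a point): Point on the wheel's red zero mark: on the dial face towards the robot (13 mm in front of the wheel's middle plane), 62 mm from the axle. The red mark is a 5 mm wide radial bar on both faces that runs on across the tread; all other ticks are black.
- pointer (a point): Where that point of the mark must come: dial face, straight above the axle by 62 mm, 17 mm beyond the tip of the fixed black pointer. Pointer and yellow guard stand 18 to 21 mm in front of the wheel's middle plane; the guard hides the lower half, its pointer reaches 45 mm above the axle. Above that the upper rim is bare on both faces.
- board_switch: Limit switch (blue, 34 mm wide) hung head-down on a bracket on the fence, same axes as the unit, origin at bench level under the arm's shaft plane; its place along the fence varies. Shaft along x at z 118 mm. Blue body x 34 to 68, z 130 to 190. Grey sheet shield over the arm, y -40 to +48: slopes from x 34, z 140 mm down to a lip at x 10, z 121 mm; open below the lip and at both sides. Straight from above it bars the way to the roller.
- switch_arm (a joint): Roller arm of the board switch. 0: hanging straight down, its rest, to which a spring returns it. Grows as the roller is pushed towards the wheel (unit +y); it does not swing the other way. The switch clicks at 0.45 rad (26 degrees); end stop at 1.05 rad. Force at the roller: 2.6 N at rest, 5.2 N at the click, 8.5 N at the stop.
- roller (a point): Middle of the orange roller at the arm's lower end: 19 mm across, 9 mm wide along unit x, at x 22, z 80 mm of the switch when at rest, 38 mm below the arm's shaft. Open space below it: base plate at z 8, bed rollers' tops at z 45 mm. The shield's lip is 41 mm above the roller's middle and 12 mm nearer the robot, so fingers reach it from the front, leaning back 30 to 45 degrees.
- jar_dusty: Bystander: dusty glass jar of resin with a dark lid, 68 mm across, 101 mm high; origin at the middle of its foot.
- tin_green: Bystander: small red and white paint tin with green drips, 77 mm across, 78 mm high; origin at the middle of its foot.
- sand_block: Bystander: cork sanding block, 58 x 105 x 34 mm, lying flat; origin at the middle of its underside.
- glue_a: Bystander: white squeeze bottle with a cone tip, 48 mm across, 154 mm high; origin at the middle of its foot.

How it is judged:
By the outcome, as a careful person would: the job done as asked, in the order asked, and still so for the second after the job is handed in, with the robot touching nothing.
It also fails if it takes over 70 s, if anything falls off the work surface, if the arm or the gripper's body presses on something with over 40 N, if the wrist force passes 120 N, or if a joint passes its speed limit or range.

### The arm

A 6-joint arm with a two-finger parallel gripper is mounted at the origin on a cart in front of the work surface, level with it; the furniture and walls round the work are solid. World frame = base frame: x ahead of the robot, y to its left, z up, the work surface at z = 0. Lengths are in mm, angles in rad, forces in N, time in s.
With the tool pointing down it reaches from about 350 to 975 mm from the base axis. Payload 7.1 kg.
Tool frame: the origin (TCP) lies at the very end of the fingers, on their centre line; the grasp point (between the pads) lies 19 mm behind it (ctrl.grasp_offset is the distance from the TCP to the grasp point, in mm); z points along the fingers, y is the line along which they close (so a half turn about z gives the same grasp; the last joint's range is limited). The gripper opens to 88 mm and grips with 3 to 60 N. Pads are 20 mm wide; open, the fingers measure 115 mm over their backs; the gripper's body (75 mm by 178 mm) begins 61 mm behind the grasp point.
Start: joints at [1.084, 0.423, 1.63, -0, 1.089, -0.019], TCP at [281.795, 557.85, 222.675] pointing down, gripper open.
Joint ranges: [-3, 3], [-0.9, 2.11], [0.09, 2.58], [-1.31, 4.45], [0.11, 2.69], [-2.54, 2.54]. Speed limits (rad/s): [2.39, 2.39, 3.01, 3.14, 3.14, 3.14].

### API

Orientations are given as a rotation vector (axis times angle).
In Python, from workcell import ctrl, viewer, ticket, models gives the robot as it stands.
- The arm moves only by the tool play_rows, never from a script. Its arguments are lists of equal length, an entry for each row: "dp": the shift along the world's x, y, z in mm, a list of three; "yaw": the turn about the world's z in degrees. In form: {"dp": [[tx, ty, tz], ...], "yaw": [yaw, ...]}. A call has 1 to 8 rows; each row shifts and turns the commanded pose from where the row before left it; what a row does not reach is not made up. A row lasts 1/12 s, in which the tool goes at most 41.7 mm and 7.16 degrees, less where a joint would pass 70% of its speed; a pose out of reach is approached as far as the arm can. A call is refused whole if a number of a shift passes 41.7 or a number of a turn 7.16, either way. A call with a gripper value outside its range is refused whole. "gripper" is the closure, from 0 (fully open) to 1 (shut), set as the call begins (left out, the last holds). The fingers move at their own pace and stop on an object; the grip force is fixed at half the most. Time passes only in rows, so rows that do not move let the fingers close. It gives the time, the measured TCP pose, the force, the opening and the grip force at its end, in the units of the state.
- ctrl.get_obs(): the state, without advancing time (a new reading comes with each control period).
- viewer.get_image(name): name is "scene" or "top"; returns a dict with "pixels" (420x560x3 uint8, red, green, blue), "range_z" (420x560 float32, mm along the optical axis (not along the pixel's ray), 0 where there is no reading), "fx", "fy", "cx", "cy" (pixels), "T" (4x4, takes a point from camera to world coordinates). Camera axes: x right, y up, looking along -z (the intrinsics and any distortion apply to the point x, -y, -z); pixel columns grow to the right and rows downward; lengths in mm; the calibration is good to about 2 mm. A picture is of the moment at which its call begins.
- ticket.close_job(): hands the job in; it is judged then, once.
Trained networks look in a picture, given as the dict that the camera call returned (one of the last four; its "shot" number tells which), for a name from the list of things; names that differ only in an ending like _2 or _b are one class to them, and where a whole thing is asked for, a point or a joint stands for the part that bears it (a point fixed in the world has none). Each returns a list of dicts, best first, with "conf" (0 to 1); they miss things now and then, are a little off and sometimes report something else, mostly with a low value. They report only what shows in the picture. A call takes as long as a camera call.
- models.look_for(picture, name): "bbox" ([centre column, centre row, width, height] in pixels, round what is visible of it).
- models.landmark_of(picture, name): "location" ([column, row] in pixels: a listed point, or the origin of a listed thing).
The state is a dict: "t": time; "qpos": joint angles; "qvel": joint speeds; "joint_torque": joint torques, N m; "ee_pos": TCP position; "orientation": TCP orientation; "ft_force": force on the tool from outside, world axes, zero at the start; "moment": the same for the moment, N m; "width": finger opening in mm; "grasp_force": force on a finger pad.
Only numpy, scipy, OpenCV 4.12 (cv2) and the standard library are available. Lean on these libraries where they do the work, as an engineer would, in place of code of your own. Each camera call takes 0.05 s, during which the arm holds its last target. There are 200 camera calls.

## Working session

There is one attempt and no reset: what is moved stays moved. The work goes in short steps, Python scripts to look and compute and a tool call to move; the robot and the scene stay as the last step left them, time stands still between calls to the robot, and variables do not carry over. Pictures are saved under pics/ and viewed, at most 10 in all, crops included, and the job is handed in when it is done.

Besides the shell and the picture viewer there is one more tool, called after "Call:" as name(argument=value, ...) on one line, values as JSON. play_rows: Moves the arm, as the interface text tells. Its arguments: {"type":"object","properties":{"dp":{"type":"array"},"yaw":{"type":"array"},"gripper":{"type":"number"}},"required":["dp","yaw"]}

```bash
ls; mkdir -p pics; cat > h.py <<'E'
import numpy as np, cv2
from workcell import ctrl, viewer, ticket, models
def px2w(p,u,v,z=None):
    # z: depth; default median of range patch
    if z is None:
        r=p["range_z"][max(0,int(v)-2):int(v)+3,max(0,int(u)-2):int(u)+3]; r=r[r>0]; z=np.median(r) if r.size else np.nan
    c=np.array([(u-p["cx"])/p["fx"]*z,-(v-p["cy"])/p["fy"]*z,-z,1]); return (p["T"]@c)[:3]
def w2px(p,w):
    c=np.linalg.inv(p["T"])@np.r_[w,1]; return np.array([p["cx"]+p["fx"]*c[0]/-c[2],p["cy"]-p["fy"]*c[1]/-c[2]])
def save(p,n): cv2.imwrite(f"pics/{n}.png",p["pixels"][:,:,::-1])
E
python3 - <<'E'
from h import *
np.set_printoptions(precision=1,suppress=True)
o=ctrl.get_obs(); print(o["orientation"],o["ee_pos"],ctrl.grasp_offset)
P={}
for n in("scene","top"):
    p=viewer.get_image(n); P[n]=p; save(p,n+"0"); print(n,p["T"],p["fx"],p["cx"],p["cy"],p.keys())
    for t in["measure_unit","wheel","zero_mark","pointer","board_switch","roller","jar_dusty","tin_green","sand_block","glue_a"]:
        l=models.landmark_of(p,t)[:2]; b=models.look_for(p,t)[:1]
        print(t,[(np.array(x["location"]),round(x["conf"],2),px2w(p,*x["location"])) for x in l],[(np.array(x["bbox"]),round(x["conf"],2)) for x in b])
img=np.hstack([cv2.imread("pics/scene0.png"),cv2.imread("pics/top0.png")])
E
```

```text
pics
[-0.7 -3.1  0. ] [281.5 557.4 221.9] 18.700000000000003
scene [[   0.8    0.3   -0.5   97.7]
 [  -0.6    0.4   -0.7 -750.6]
 [  -0.     0.9    0.5  690.5]
 [   0.     0.     0.     1. ]] 487.2439332234701 284.0842970970164 209.98913452320951 dict_keys(['pixels', 'range_z', 'fx', 'fy', 'cx', 'cy', 'T', 'shot'])
measure_unit [(array([303.6, 319.3]), 0.92, array([ 581.4, -163.1,   42.1])), (array([377.3, 298.1]), 0.38, array([ 755.7, -198.9,   34.2]))] [(array([318.8, 290.2, 158. , 182.3]), 0.8)]Traceback (most recent call last):
  File "<stdin>", line 8, in <module>
ValueError: it knows: board_switch, glue, jar_dusty, measure_unit, pointer, roller, sand_block, tin_green, zero_mark
```

```bash
python3 - <<'E'
from h import *
np.set_printoptions(precision=1,suppress=True)
for n in("scene","top"):
    p=viewer.get_image(n); save(p,n+"0"); print(n,p["T"])
    for t in["measure_unit","zero_mark","pointer","board_switch","roller","jar_dusty","tin_green","sand_block","glue"]:
        try:
            l=models.landmark_of(p,t)[:2]
            print(t,[(np.array(x["location"]),round(x["conf"],2),px2w(p,*x["location"])) for x in l])
            b=models.look_for(p,t)[:1]
            print('   ',[(np.array(x["bbox"]),round(x["conf"],2)) for x in b])
        except ValueError as e: print(t,e)
E
```

```text
scene [[   0.8    0.3   -0.5   97.7]
 [  -0.6    0.4   -0.7 -750.6]
 [  -0.     0.9    0.5  690.5]
 [   0.     0.     0.     1. ]]
measure_unit [(array([301.8, 321.8]), 0.84, array([ 576.3, -163.8,   38.8])), (array([277.4, 214.6]), 0.38, array([607.7, -42.9, 220.1]))]
    [(array([319.3, 292.1, 157.4, 184.5]), 0.74)]
zero_mark []
    [(array([281.9, 239.5,  51. ,  75. ]), 0.86)]
pointer []
    [(array([320.6, 292.1, 155.9, 177.7]), 0.74)]
board_switch []
    [(array([350.4, 282. ,  51. ,  68.8]), 0.69)]
roller [(array([336.4, 316.4]), 0.41, array([ 610.4, -226. ,   76.7]))]
    [(array([339.9, 315.5,  12.2,  10. ]), 0.58)]
jar_dusty [(array([239. , 237.6]), 0.19, array([669.3, 220.2,  17.6]))]
    [(array([347.6, 248.1,  32.5,  24. ]), 0.71)]
tin_green [(array([373.3, 299. ]), 0.83, array([ 750.8, -192.3,   30.1]))]
    [(array([384.5, 287. ,  32.4,  48. ]), 0.78)]
sand_block [(array([241.8, 234.2]), 0.59, array([674.4, 213.2,  29.6]))]
    [(array([385.2, 286.6,  29.7,  47.2]), 0.17)]
glue [(array([204.5, 226.2]), 0.7, array([568.4, 213.6,  91. ])), (array([300.5, 319.5]), 0.3, arr
[... 557 characters left out ...]
0.72)]
board_switch [(array([390.8, 254.8]), 0.74, array([ 595.4, -221. ,    9.7]))]
    [(array([414.1, 228.7,  53.5,  45.4]), 0.63)]
roller []
    []
jar_dusty [(array([326.6, 177. ]), 0.83, array([766. , -58.8, 101.8]))]
    [(array([329.5, 172.8,  29.3,  32.8]), 0.78)]
tin_green [(array([374.2, 179.3]), 0.8, array([ 767. , -172.6,   73. ])), (array([355.9, 248.7]), 0.23, array([ 601.2, -100.4,  195.8]))]
    [(array([374.1, 175.6,  34.3,  37.7]), 0.8)]
sand_block [(array([194.5, 214.9]), 0.93, array([689.6, 249. ,  35.7]))]
    [(array([194.8, 214.2,  56.5,  36.7]), 0.71)]
glue [(array([155.3, 236.4]), 0.88, array([635.6, 328.7,  73.9]))]
    [(array([147.4, 236.9,  32.3,  19.5]), 0.59)]
```

View pics/scene0.png

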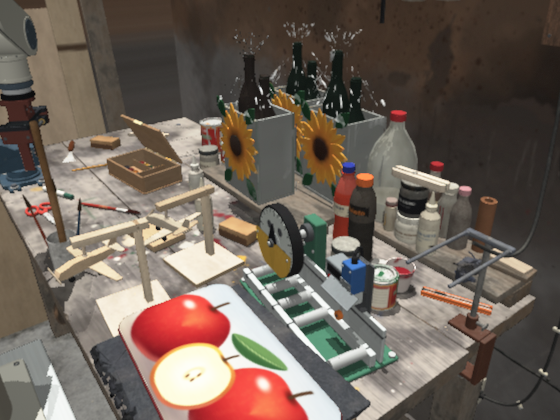

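View pics/top0.png

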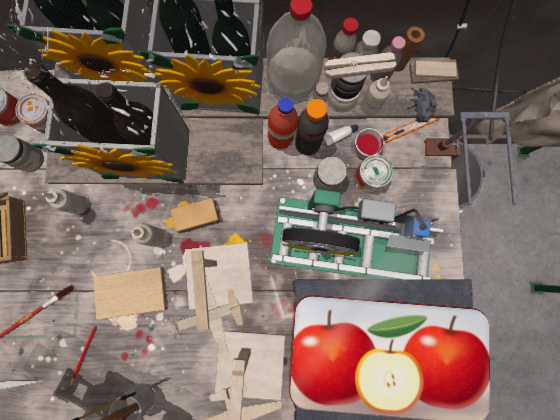

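The scene shows the wheel at about (280,240) and the blue switch at (352,275), with the grey shield and orange roller at (339,315). In the top view the unit spans about (272–440, 195–280) and is turned slightly clockwise. The wheel is at (320,240) and the switch at (420,228). Next I'll fit the unit pose to the depth data.

```bash
cat > fit.py <<'E'
from h import *
from scipy.optimize import least_squares
np.set_printoptions(precision=2,suppress=True)
def cloud(p):
    v,u=np.mgrid[0:420,0:560]; z=p["range_z"]; 
    c=np.stack([(u-p["cx"])/p["fx"]*z,-(v-p["cy"])/p["fy"]*z,-z,np.ones_like(z)],-1)
    return (c@p["T"].T)[...,:3],z>0
def box(q,lo,hi):
    c=(np.array(lo)+hi)/2; d=abs(q-c)-(np.array(hi)-lo)/2
    return np.linalg.norm(np.maximum(d,0),axis=1)+np.minimum(d.max(1),0)
def sdf(q):
    r=np.hypot(q[:,1]-100,q[:,2]-152); d=np.stack([r-79.5,abs(q[:,0])-12.5],1)
    w=np.linalg.norm(np.maximum(d,0),axis=1)+np.minimum(d.max(1),0)
    return np.min([w,box(q,[-60,-180,0],[105,200,8]),box(q,[62,-180,8],[70,200,88]),box(q,[71,85,0],[101,115,180]),box(q,[55,-52,88],[80,20,135])],0)
pts=[]
if __name__=="__main__":
    for n in("scene","top"):
        p=viewer.get_image(n); P,ok=cloud(p)
        m=ok&(P[...,0]>500)&(P[...,0]<740)&(P[...,1]<110)&(P[...,1]>-330)&(P[...,2]>4)&(P[...,2]<240); pts.append(P[m])
    A=np.vstack(pts)
    def tr(s,A=A):
        c,sn=np.cos(s[2]),np.sin(s[2]); d=A[:,:2]-s[:2]
        return np.c_[c*d[:,0]+sn*d[:,1],-sn*d[:,0]+c*d[:,1],A[:,2]]
    best=None
    for y0 in(-160,-130,-100):
        s=least_squares(lambda s:np.clip(sdf(tr(s)),-15,15),[600,y0,-.12],loss="soft_l1",f_scale=3,x_scale=[10,10,.1],diff_step=1e-4)
        print(s.x,s.cost)
        if best is None or s.cost<best.cost: best=s
    s=best.x; q=tr(s); print(len(A),np.median(abs(sdf(q))),(abs(sdf(q))<4).mean())
    # wheel face / switch check
    w=q[(np.hypot(q[:,1]-100,q[:,2]-152)<85)&(q[:,2]>215)&(abs(q[:,0])<40)]; print("wheel top",w.min(0),w.max(0),np.median(w,0))
    b=q[(q[:,2]>160)&(q[:,1]<0)]; print("switch body",np.percentile(b,[2,50,98],axis=0))
    sh=q[(q[:,2]>122)&(q[:,2]<138)&(q[:,1]<-55)&(q[:,0]>8)&(q[:,0]<33)]; print("shield",np.percentile(sh,[1,50,99],axis=0),len(sh))
    np.save("unit.npy",s)
    o=ctrl.get_obs(); np.set_printoptions(precision=4); print(o["orientation"],o["ee_pos"],o["t"])
E
python3 fit.py
```

```text
[ 603.68 -136.09   -0.13] 628616.4258318513
[ 598.96 -134.58   -0.16] 621163.2904587123
[ 598.95 -134.6    -0.16] 621163.2282503265
31457 8.633118013432576 0.384652064723273
wheel top [ -8.41  51.48 215.  ] [ 19.92 153.34 235.92] [  4.57  95.89 227.37]
switch body [[  41.67 -165.51  161.77]
 [  68.14  -95.99  190.62]
 [ 159.13  -64.44  223.15]]
shield [[  17.61 -128.4   122.89]
 [  25.91  -93.18  128.65]
 [  32.78  -55.89  136.18]] 572
[ 0.7281  3.056  -0.    ] [281.7985 557.8414 222.6698] 2.15
```

```bash
cat > fit2.py <<'E'
from fit import *
s=np.load("unit.npy"); C={}
for n in("scene","top"):
    p=viewer.get_image(n); P,ok=cloud(p); C[n]=P[ok]
def tr(s,A):
    c,sn=np.cos(s[2]),np.sin(s[2]); d=A[:,:2]-s[:2]
    return np.c_[c*d[:,0]+sn*d[:,1],-sn*d[:,0]+c*d[:,1],A[:,2]]
def roi(q): # base, fence, wheel, post only
    wh=(q[:,2]>160)&(abs(q[:,1]-100)<95)&(abs(q[:,0])<28)
    fe=(q[:,2]>60)&(q[:,2]<100)&(abs(q[:,0]-66)<15)&(q[:,1]>-180)&(q[:,1]<200)
    po=(q[:,2]>100)&(abs(q[:,1]-100)<40)&(abs(q[:,0]-86)<30)
    return wh,fe,po
for which in(("scene",),("top",),("scene","top")):
    s=np.load("unit.npy"); A0=np.vstack([C[k] for k in which])
    for it in range(4):
        A=A0[np.any(roi(tr(s,A0)),0)]
        r=least_squares(lambda s:np.clip(sdf(tr(s,A)),-12,12),s,loss="soft_l1",f_scale=1.5,x_scale=[10,10,.1],diff_step=1e-5); s=r.x
    q=tr(s,A); print(which,s,len(A),np.median(abs(sdf(q))),[int(m.sum()) for m in roi(q)])
    w=q[roi(q)[0]&(q[:,2]>222)]; print("wheeltop",np.percentile(w,[2,50,98],axis=0))
    Q=tr(s,A0)
    f=Q[(Q[:,2]>80)&(Q[:,2]<92)&(abs(Q[:,0]-66)<12)&(Q[:,1]<60)]; print("fence",np.percentile(f,[3,50,97],axis=0))
    b=Q[(Q[:,2]>150)&(Q[:,2]<195)&(Q[:,0]>30)&(Q[:,0]<75)&(Q[:,1]<-55)&(Q[:,1]>-200)]; print("body",np.percentile(b,[2,50,98],axis=0))
    L=Q[(Q[:,2]>123)&(Q[:,2]<138)&(Q[:,1]<-30)&(Q[:,1]>-200)&(Q[:,0]>8)&(Q[:,0]<33)]; print("shield",np.percentile(L,[2,50,98],axis=0))
np.save("unit2.npy",s)
p=viewer.get_image("scene"); save(p,"s1"); im=p["pixels"][190:380,220:420,::-1]
cv2.imwrite("pics/s1c.png",cv2.resize(im,None,fx=3.1,fy=3.1,interpolation=cv2.INTER_CUBIC))
E
python3 fit2.py
```

```text
('scene',) [ 602.04 -139.5    -0.18] 3334 1.7736650777311027 [1437, 1009, 888]
wheeltop [[-13.07  68.62 222.46]
 [ -2.57  94.93 228.42]
 [ 11.32 135.06 232.37]]
fence [[  63.37 -165.5    80.45]
 [  69.73 -118.34   87.45]
 [  76.58   55.11   91.5 ]]
body [[  37.97 -101.63  151.3 ]
 [  49.17  -96.25  177.43]
 [  74.09  -68.99  192.71]]
shield [[  15.19 -123.22  123.45]
 [  24.55  -82.5   129.31]
 [  32.61  -38.43  137.23]]
('top',) [ 607.14 -133.88   -0.14] 2454 1.0636845300025541 [1257, 582, 615]
wheeltop [[-11.63  62.6  222.29]
 [  0.18 100.25 229.39]
 [ 12.53 136.96 233.97]]
fence [[  61.32 -171.36   81.39]
 [  64.33   -9.27   88.77]
 [  69.83   57.34   91.64]]
body [[  32.52 -118.01  152.63]
 [  52.63  -82.68  190.3 ]
 [  72.63  -60.66  194.52]]
shield [[   9.93 -129.04  124.  ]
 [  18.97  -87.52  131.  ]
 [  29.45  -45.04  137.46]]
('scene', 'top') [ 602.98 -134.85   -0.17] 5787 1.5859671211605928 [2694, 1587, 1506]
wheeltop [[-12.49  64.08 222.3 ]
 [ -0.44  97.6  229.17]
 [ 13.   138.11 233.72]]
fence [[  63.5  -170.03   80.59]
 [  69.52 -112.13   87.94]
 [  76.42   56.47   91.56]]
body [[  38.09 -106.33  151.44]
 [  50.81  -93.89  183.25]
 [  74.21  -70.56  193.5 ]]
shield [[  15.54 -127.77  123.55]
 [  24.71  -85.6   129.84]
 [  32.64  -42.99  137.14]]
```

View pics/s1c.png

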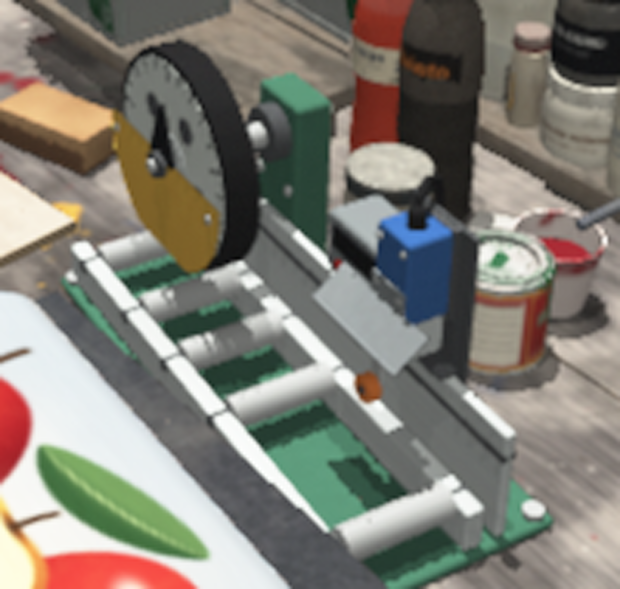

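The crop shows the dial mark-free in its upper half. The pointer is at (160,130), the shield at (370,315) and the orange roller at (370,387). The top-camera fit agrees with the given sizes (unit about 607, -134, yaw -0.14, switch at y -89). Next I'll move above the wheel.

Call:
play_rows(dp=[[14,-24,12],[14,-24,12],[14,-24,12],[14,-24,12],[14,-24,12],[14,-25,12],[14,-25,6],[14,-25,0]], yaw=[-3,-3,-3,-3,-3,-3,-3,-3], gripper=0)

```text
t: 2.97
ee_pos: [394.9, 362.2, 302.6]
orientation: [1.35, 2.835, 0.005]
ft_force: [-0.2, 0.3, -0.7]
width: 87.6
grasp_force: 0.0
```

Call:
play_rows(dp=[[14,-25,0],[14,-25,0],[14,-25,0],[14,-25,0],[14,-25,0],[14,-25,0],[14,-25,0],[14,-25,0]], yaw=[-3,-3,-3,-3,-3,-3,-3,-3])

```text
t: 3.63
ee_pos: [506.3, 161.5, 300.8]
orientation: [1.911, 2.493, 0.0]
ft_force: [0.7, 0.6, 0.1]
width: 88.0
grasp_force: 0.0
```

Call:
play_rows(dp=[[14,-25,0],[14,-25,0],[14,-25,0],[14,-25,0],[14,-25,0],[14,-25,0],[14,-24,0],[17,-23,0]], yaw=[-3,-3,-3,-3,-3,-3,-3,-2.2])

```text
t: 4.3
ee_pos: [621.0, -35.6, 300.7]
orientation: [-2.374, -2.057, 0.0]
ft_force: [0.2, 0.2, 0.1]
width: 88.1
grasp_force: 0.0
```

Call:
play_rows(dp=[[4,27.5,0],[3.7,27.5,0],[0,0,-30],[0,0,-30],[0,0,-30],[0,0,-31],[0,0,0]], yaw=[0,0,0,0,0,0,0])

```text
t: 4.88
ee_pos: [624.5, 20.9, 173.7]
orientation: [-2.366, -2.057, 0.012]
ft_force: [-1.4, 0.3, -0.6]
width: 87.7
grasp_force: 0.0
```

Call:
play_rows(dp=[[0,0,0],[0,0,0],[0,0,0],[0,0,0],[0,0,0],[0,0,0],[0,0,0],[0,0,0]], yaw=[0,0,0,0,0,0,0,0], gripper=1)

```text
t: 5.55
ee_pos: [628.6, 20.8, 180.0]
orientation: [2.371, 2.061, 0.001]
ft_force: [0.3, -0.6, -0.3]
width: 37.5
grasp_force: 0.0
```

Call:
play_rows(dp=[[0,0,0],[0,0,0],[0,0,0],[0,0,0]], yaw=[0,0,0,0])

```text
t: 5.88
ee_pos: [627.6, 21.1, 179.5]
orientation: [-2.37, -2.059, 0.002]
ft_force: [-4.9, 1.4, 2.5]
width: 24.9
grasp_force: 30.0
```

Call:
play_rows(dp=[[-1.24,-8.79,8.88],[-1.43,-10.18,7.19],[-1.59,-11.26,5.31],[-1.69,-12.01,3.25],[-1.74,-12.38,1.09],[-1.74,-12.38,-1.09],[-1.69,-12.01,-3.25],[-1.59,-11.26,-5.31]], yaw=[0,0,0,0,0,0,0,0])

```text
t: 6.55
ee_pos: [614.2, -70.4, 196.9]
orientation: [-2.37, -2.058, 0.002]
ft_force: [-8.3, 5.2, 4.0]
width: 24.8
grasp_force: 30.0
```

Call:
play_rows(dp=[[-1.43,-10.18,-7.19],[-1.24,-8.79,-8.88],[0,0,0],[0,0,0]], yaw=[0,0,0,0])

```text
t: 6.88
ee_pos: [611.1, -91.3, 179.8]
orientation: [-2.371, -2.06, 0.006]
ft_force: [-8.5, -3.0, -2.1]
width: 24.7
grasp_force: 30.0
```

```bash
cat > mark.py <<'E'
from h import *
import sys
s=np.array([607.1,-133.9,-0.14])
c,sn=np.cos(s[2]),np.sin(s[2])
def u2w(q): return np.array([s[0]+c*q[0]-sn*q[1],s[1]+sn*q[0]+c*q[1],q[2]])
def w2u(w): d=w[:2]-s[:2]; return np.array([c*d[0]+sn*d[1],-sn*d[0]+c*d[1],w[2]])
def marks(p):
    h=cv2.cvtColor(p["pixels"],cv2.COLOR_RGB2HSV).astype(int); red=((h[...,0]<8)|(h[...,0]>172))&(h[...,1]>140)&(h[...,2]>60)
    v,u=np.nonzero(red); out=[]
    for a,b in zip(u,v):
        z=p["range_z"][b,a]
        if z<=0: continue
        q=w2u(px2w(p,a,b,z)); r=np.hypot(q[1]-100,q[2]-152)
        if abs(q[0])<22 and 20<r<92 and q[2]>140: out.append((a,b,*q,r,np.degrees(np.arctan2(100-q[1],q[2]-152))))
    return np.array(out)
if __name__=="__main__":
    np.set_printoptions(precision=1,suppress=True)
    for n in("scene","top"):
        p=viewer.get_image(n); m=marks(p); save(p,n+sys.argv[1])
        print(n,len(m)); 
        if len(m): print("median",np.median(m,0),"\n",m[:12])
    o=ctrl.get_obs(); print(o["ee_pos"],w2u(o["ee_pos"]),o["t"])
E
python3 mark.py a
```

```text
scene 0
top 34
median [288.  234.5  -1.3 166.2 196.5  79.7 -55.8] 
 [[288.  229.    9.5 168.5 195.4  81.1 -57.6]
 [290.  229.    9.8 164.7 198.   79.3 -54.6]
 [288.  230.    7.5 168.2 196.2  81.3 -57.1]
 [289.  230.    7.6 166.3 197.5  80.4 -55.5]
 [290.  230.    7.7 164.4 198.9  79.7 -54. ]
 [288.  231.    5.7 167.9 194.2  80.  -58.2]
 [289.  231.    5.7 166.  196.8  79.8 -55.9]
 [290.  231.    5.8 164.1 198.6  79.3 -54. ]
 [288.  232.    3.7 167.7 194.6  80.  -57.8]
 [289.  232.    3.8 165.8 196.5  79.4 -55.9]
 [290.  232.    3.9 163.9 198.1  78.8 -54.2]
 [287.  233.    1.9 169.3 190.1  79.1 -61.2]]
[611.1 -91.3 179.8] [ -2.   42.8 179.8] 6.9833
```

Call:
play_rows(dp=[[0,0,0],[0,0,0],[0,0,0],[0,0,0],[0,0,0],[0,0,25],[0,0,25],[0,0,25]], yaw=[0,0,0,0,0,0,0,0], gripper=0)

```text
t: 7.65
ee_pos: [612.9, -88.3, 255.3]
orientation: [-2.37, -2.061, 0.001]
ft_force: [0.9, -0.6, 0.5]
width: 74.8
grasp_force: 0.0
```

Call:
play_rows(dp=[[3.8,29.4,0],[3.8,29.4,0],[3.8,29.4,0],[0,0,-29],[0,0,-29.2],[0,0,0],[0,0,0],[0,0,0]], yaw=[0,0,0,0,0,0,0,0])

```text
t: 8.32
ee_pos: [625.3, -0.4, 197.7]
orientation: [2.371, 2.06, 0.001]
ft_force: [0.5, -0.5, 0.5]
width: 87.8
grasp_force: 0.0
```

```bash
python3 mark.py b
```

```text
scene 0
top 0
[625.7  -0.5 198.4] [ -0.2 134.7 198.4] 8.4167
```

Call:
play_rows(dp=[[0,0,0],[0,0,0],[0,0,0],[0,0,0],[0,0,0],[0,0,0],[0,0,0],[0,0,0]], yaw=[0,0,0,0,0,0,0,0], gripper=1)

```text
t: 9.08
ee_pos: [624.5, -0.2, 196.4]
orientation: [-2.371, -2.061, 0.0]
ft_force: [-0.1, 0.2, -0.8]
width: 38.3
grasp_force: 0.0
```

Call:
play_rows(dp=[[0,0,0],[0,0,0],[0,0,0],[0,0,0]], yaw=[0,0,0,0])

```text
t: 9.42
ee_pos: [624.4, -0.2, 196.4]
orientation: [-2.371, -2.06, 0.0]
ft_force: [-0.2, 0.5, -0.7]
width: 24.8
grasp_force: 30.0
```

Call:
play_rows(dp=[[-1.12,-7.92,3.65],[-1.17,-8.3,2.64],[-1.21,-8.56,1.6],[-1.22,-8.68,0.54],[-1.22,-8.68,-0.54],[-1.21,-8.56,-1.6],[-1.17,-8.3,-2.64],[-1.12,-7.92,-3.65]], yaw=[0,0,0,0,0,0,0,0])

```text
t: 10.08
ee_pos: [614.5, -68.1, 197.5]
orientation: [-2.371, -2.06, 0.0]
ft_force: [-3.6, 3.4, 3.3]
width: 25.0
grasp_force: 30.0
```

Call:
play_rows(dp=[[0,0,0],[0,0,0]], yaw=[0,0])

```text
t: 10.25
ee_pos: [614.4, -69.0, 197.1]
orientation: [2.371, 2.06, -0.003]
ft_force: [-5.1, -4.2, 4.6]
width: 24.8
grasp_force: 30.0
```

```bash
python3 mark.py c
```

```text
scene 8
median [272.5 205.5 -11.3 114.4 230.3  79.3 -10.4] 
 [[274.  204.   -5.7 116.7 230.9  80.7 -12. ]
 [272.  205.  -11.4 114.9 230.9  80.3 -10.7]
 [273.  205.  -10.9 111.3 232.4  81.1  -8. ]
 [274.  205.   -7.2 113.9 230.2  79.5 -10.1]
 [272.  206.  -11.5 114.8 228.6  78.  -10.9]
 [273.  206.  -11.2 110.7 230.4  79.1  -7.8]
 [271.  208.  -12.3 117.8 222.8  73.  -14.1]
 [272.  208.  -12.5 112.9 225.1  74.2 -10. ]]
top 51
median [317.  237.   -1.5 113.6 231.8  80.9  -9.8] 
 [[317.  230.   11.3 115.2 232.8  82.2 -10.6]
 [318.  230.   12.2 112.8 227.4  76.5  -9.6]
 [316.  231.    9.5 116.6 230.1  79.8 -12. ]
 [317.  231.    9.7 114.7 230.3  79.6 -10.6]
 [318.  231.    9.9 112.9 231.2  80.2  -9.3]
 [319.  231.    9.9 111.3 233.7  82.5  -7.9]
 [316.  232.    7.6 116.3 230.3  79.9 -11.8]
 [317.  232.    7.8 114.6 231.3  80.7 -10.4]
 [318.  232.    7.9 112.9 232.8  81.8  -9. ]
 [319.  232.    8.4 110.8 230.5  79.3  -7.8]
 [316.  233.    5.6 116.3 231.8  81.4 -11.5]
 [317.  233.    5.8 114.5 232.4  81.7 -10.2]]
[614.3 -68.9 197.1] [ -1.9  65.3 197.1] 10.35
```

Call:
play_rows(dp=[[-0.48,-3.5,-2.0],[-0.48,-3.4,-2.2],[-0.48,-3.3,-2.4],[0,0,0],[0,0,0],[0,0,0]], yaw=[0,0,0,0,0,0])

```text
t: 10.85
ee_pos: [613.1, -78.1, 190.8]
orientation: [2.371, 2.061, -0.002]
ft_force: [-5.8, -2.1, 7.2]
width: 24.9
grasp_force: 30.0
```

```bash
python3 mark.py d | grep -v '^ \['; python3 - <<'E'
import cv2
a=cv2.imread("pics/scened.png")[190:290,240:330]; b=cv2.imread("pics/topd.png")[200:270,270:370]
a=cv2.resize(a,(480,533),interpolation=cv2.INTER_CUBIC)
cv2.imwrite("pics/d_c.png",a)
E
```

```text
scene 8
median [274.5 207.  -10.5 103.3 231.5  79.5  -2.4] 
top 54
median [323.  237.   -0.5 102.6 232.7  80.7  -1.8] 
[613.1 -78.1 190.8] [ -1.9  56.1 190.8] 10.95
```

View pics/d_c.png

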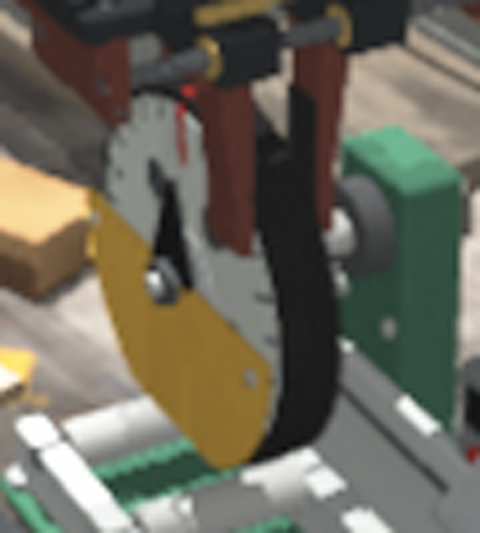

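The red mark at (183,130) in the crop is slightly left of the pointer line. It needs about 2° more.

Call:
play_rows(dp=[[-0.25,-1.8,-1.4],[0,0,0],[0,0,0]], yaw=[0,0,0])

```text
t: 11.2
ee_pos: [612.8, -79.7, 189.5]
orientation: [2.371, 2.061, -0.002]
ft_force: [-6.4, -0.9, 6.6]
width: 24.7
grasp_force: 30.0
```

Call:
play_rows(dp=[[0,0,0],[0,0,0],[0,0,0],[0,0,0],[0,0,0],[0,0,25],[0,0,30],[0,0,30]], yaw=[0,0,0,0,0,0,0,0], gripper=0)

```text
t: 11.87
ee_pos: [612.8, -79.0, 273.6]
orientation: [-2.37, -2.06, 0.002]
ft_force: [0.2, -0.0, 0.1]
width: 74.8
grasp_force: 0.0
```

Call:
play_rows(dp=[[-20,-30,10],[-20,-30,0],[-20,-30,0],[-20,-30,0],[-20,-30,0],[0,0,0]], yaw=[0,0,0,0,0,0])

```text
t: 12.37
ee_pos: [510.5, -233.1, 283.5]
orientation: [2.375, 2.056, -0.003]
ft_force: [0.0, -0.1, -0.4]
width: 88.1
grasp_force: 0.0
```

```bash
python3 mark.py e | grep -v '^ \['; python3 - <<'E'
from mark import *
from fit import cloud
from scipy.optimize import least_squares
p=viewer.get_image("top"); P,ok=cloud(p); Q=np.array([w2u(w) for w in P[ok]])
m=(abs(Q[:,0])<10)&(Q[:,2]>190)&(abs(Q[:,1]-100)<85); q=Q[m]
r=least_squares(lambda a:np.hypot(q[:,1]-a[0],q[:,2]-a[1])-79.5,[100,152],loss="soft_l1"); print("axle",r.x,m.sum())
k=marks(p); print("mark",np.median(k,0)[2:5], np.percentile(k[:,3],[10,50,90]),np.mean(k[:,3]))
# pixel based: mark centroid vs projections of tread points at top
for x in(-10,0,10):
    a=u2w([x,r.x[0],231.5]); pa=w2px(p,a); kk=k[abs(k[:,1]-pa[1])<1.5]; print(x,pa,kk[:,0].mean() if len(kk) else None)
p=viewer.get_image("scene")
for n in("zero_mark","pointer"): print(n,[(l["location"],l["conf"]) for l in models.landmark_of(p,n)[:2]], w2px(p,u2w([-13,100,214])))
im=cv2.resize(p["pixels"][190:290,240:330,::-1],(480,533),interpolation=cv2.INTER_CUBIC); cv2.imwrite("pics/e_c.png",im)
print(ctrl.get_obs()["qpos"])
E
```

```text
scene 1
median [284.  206.    7.5  97.8 231.4  79.4   1.6] 
top 51
median [324.  237.    0.2 100.2 232.7  80.8  -0.2] 
[ 512.9 -230.1  283.6] [ -79.8 -108.4  283.6] 12.4667
axle [ 99.7  152.82] 756
mark [ -0.12 100.21 232.88] [ 97.44 100.21 103.29] 100.34757852847068
-10 [323.78 242.51] 323.25
0 [324.42 237.2 ] 324.5
10 [325.05 231.91] 324.6363636363636
zero_mark [([274.8, 213.6], 0.73)] [274.82 215.36]
pointer [([276.0, 215.5], 0.77)] [274.82 215.36]
[-0.44  0.27  1.71  0.    1.16 -0.3 ]
```

View pics/e_c.png

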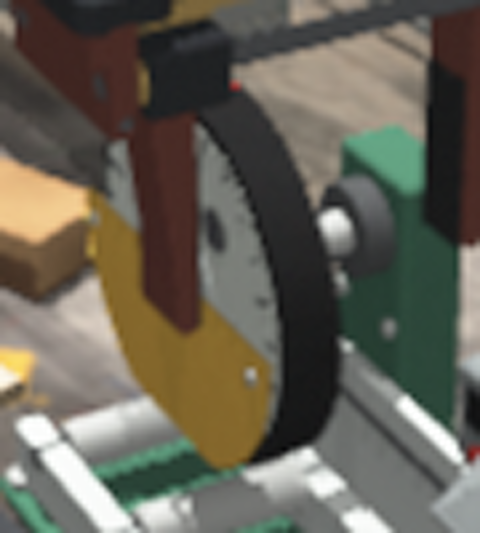

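The mark is within about 0.5° of the pointer, and the wheel is at rest and free. The crop shows only the gripper finger in front of it at (170,220). For the roller I need lean, so I'll turn the fingers across and see how the arm behaves at the edge of its reach, high up in free space.

Call:
play_rows(dp=[[14,-5,35],[14,-5,35],[20,-5,30],[25,-5,30],[30,-5,25],[30,-5,25],[30,-5,22],[30,-5,15]], yaw=[7,7,7,7,7,7,7,7], gripper=1)

```text
t: 13.33
ee_pos: [708.6, -267.6, 503.4]
orientation: [1.113, 2.934, 0.0]
ft_force: [0.8, 0.2, 0.8]
width: 37.8
grasp_force: 0.0
```

Call:
play_rows(dp=[[20,-2,0],[20,-2,0],[20,-4,0],[10,-2,0]], yaw=[7,7,7,1])

```text
t: 13.67
ee_pos: [779.0, -277.3, 498.6]
orientation: [-0.531, -3.095, -0.001]
ft_force: [1.2, -0.5, 0.5]
width: 11.3
grasp_force: 0.0
```

```bash
python3 -c "
from h import *
np.set_printoptions(precision=3,suppress=True)
o=ctrl.get_obs();print(o['qpos'],o['ee_pos'],o['orientation'],o['t'])"
```

```text
[-0.356  0.644  0.675  0.     1.824 -1.587] [ 778.995 -277.279  498.587] [-0.531 -3.095 -0.001] 13.6667
```

Call:
play_rows(dp=[[28,-10,0],[28,-10,0],[28,-10,0],[28,-10,0]], yaw=[0,0,0,0])

```text
t: 14.0
ee_pos: [872.6, -310.9, 493.1]
orientation: [0.541, 3.089, -0.001]
ft_force: [50.4, -19.2, 22.6]
width: 0.2
grasp_force: 0.0
```

```bash
python3 -c "
from h import *
np.set_printoptions(precision=3,suppress=True)
o=ctrl.get_obs();print(o['qpos'],o['ee_pos'],o['orientation'],o['t'])"
```

```text
[-0.355  0.969  0.085  0.     2.081 -1.579] [ 872.559 -310.927  493.083] [ 0.541  3.089 -0.001] 14.0
```

Call:
play_rows(dp=[[0,0,0],[0,0,0],[0,0,0]], yaw=[0,0,0])

```text
t: 14.25
ee_pos: [872.5, -311.9, 495.8]
orientation: [0.541, 3.083, -0.003]
ft_force: [-0.3, 0.7, 1.1]
width: 0.6
grasp_force: 0.0
```

```bash
python3 -c "
from h import *
np.set_printoptions(precision=4,suppress=True)
o=ctrl.get_obs();print(o['qpos'],o['ee_pos'],o['orientation'],o['t'],o['ft_force'])"
```

```text
[-0.3562  0.9663  0.086   0.0002  2.0776 -1.5792] [ 872.4913 -311.9225  495.8257] [ 0.5415  3.0829 -0.0031] 14.25 [-0.2542  0.7488  1.0589]
```

Call:
play_rows(dp=[[19,-7,0],[19,-7,0],[19,-7,0],[19,-7,0]], yaw=[0,0,0,0])

```text
t: 14.58
ee_pos: [898.6, -323.5, 469.1]
orientation: [0.536, 3.037, -0.015]
ft_force: [0.5, 0.4, 0.5]
width: 0.4
grasp_force: 0.0
```

```bash
cat > st.py <<'E'
from h import *
from scipy.spatial.transform import Rotation as R
np.set_printoptions(precision=4,suppress=True)
o=ctrl.get_obs();M=R.from_rotvec(o['orientation']).as_matrix()
print(o['qpos'],o['ee_pos'],'toolz',M[:,2],'tooly',M[:,1],'tilt',np.degrees(np.arccos(-M[2,2])),o['t'],o['ft_force'])
E
python3 st.py
```

```text
[-0.3583  0.9955  0.0861  0.0008  2.0017 -1.5796] [ 898.5727 -323.5081  469.1369] toolz [ 0.0549 -0.0198 -0.9983] tooly [0.3421 0.9397 0.0002] tilt 3.3447604187881352 14.5833 [0.5452 0.378  0.468 ]
```

Call:
play_rows(dp=[[-19,7,8],[-19,7,8],[0,0,0]], yaw=[0,0,0])

```text
t: 14.83
ee_pos: [858.3, -308.8, 484.5]
orientation: [0.537, 3.042, -0.014]
ft_force: [-0.7, -0.5, 1.5]
width: 0.7
grasp_force: 0.0
```

```bash
python3 st.py
```

```text
[-0.3586  0.8279  0.3785  0.0008  1.8815 -1.5799] [ 858.271  -308.7521  484.5167] toolz [ 0.0505 -0.0182 -0.9986] tooly [0.3422 0.9396 0.0002] tilt 3.078552139557103 14.8333 [-0.6688 -0.5296  1.4897]
```

Call:
play_rows(dp=[[16,-6,11],[16,-6,11],[24,-9,17],[31,-11,22],[31,-11,22],[31,-11,22],[31,-11,22],[31,-11,22]], yaw=[0,0,0,0,0,0,0,0])

```text
t: 15.5
ee_pos: [910.5, -327.4, 538.0]
orientation: [0.51, 2.89, -0.053]
ft_force: [-0.2, 0.7, -0.2]
width: 0.5
grasp_force: 0.0
```

```bash
python3 st.py
```

```text
[-0.3583  0.9274  0.0861  0.0028  1.9185 -1.5789] [ 910.467  -327.4027  538.0108] toolz [ 0.1957 -0.0705 -0.9781] tooly [0.3419 0.9397 0.0007] tilt 12.008011266961775 15.5 [-0.1692  0.6995 -0.1959]
```

```bash
python3 - <<'E'
from h import *
from fit import cloud
for n in("scene","top"):
    P,ok=cloud(viewer.get_image(n)); P=P[ok]
    for x0 in range(850,1400,50):
        m=(P[:,0]>x0)&(P[:,0]<x0+50)&(P[:,1]<-200)&(P[:,1]>-500)&(P[:,2]>100)
        if m.any(): print(n,x0,m.sum(),np.percentile(P[m,2],[5,50,95,100]).round())
E
```

```text
scene 850 1831 [133. 572. 623. 628.]
scene 900 668 [104. 541. 610. 618.]
scene 950 238 [109. 249. 290. 300.]
scene 1000 1335 [122. 174. 406. 450.]
scene 1050 145 [119. 190. 388. 453.]
scene 1100 490 [525. 549. 576. 582.]
scene 1150 8740 [118. 288. 497. 588.]
top 850 598 [124. 221. 225. 227.]
top 900 372 [102. 110. 214. 222.]
top 950 220 [105. 252. 292. 298.]
top 1000 642 [114. 182. 337. 350.]
top 1050 171 [177. 195. 199. 201.]
top 1100 16 [148. 164. 175. 175.]
top 1150 1992 [103. 130. 155. 173.]
```

Call:
play_rows(dp=[[22,-8,34],[22,-8,34],[22,-8,34],[22,-8,34],[22,-8,34],[22,-8,34],[22,-8,34]], yaw=[0,0,0,0,0,0,0])

```text
t: 16.18
ee_pos: [894.8, -322.4, 653.3]
orientation: [0.481, 2.725, -0.09]
ft_force: [-0.4, 0.6, -0.7]
width: 0.5
grasp_force: 0.0
```

```bash
python3 st.py
```

```text
[-0.3601  0.8125  0.0861  0.0056  1.8643 -1.5791] [ 894.7508 -322.3866  653.2539] toolz [ 0.3479 -0.1253 -0.9291] tooly [0.3418 0.9398 0.0013] tilt 21.700253988946002 16.1833 [-0.377   0.6497 -0.745 ]
```

Call:
play_rows(dp=[[28,-10,28],[28,-10,28],[28,-10,28],[28,-10,28],[28,-10,28],[28,-10,28],[28,-10,28],[28,-10,28]], yaw=[0,0,0,0,0,0,0,0])

```text
t: 16.85
ee_pos: [926.8, -333.3, 713.4]
orientation: [0.444, 2.52, -0.132]
ft_force: [-0.1, 0.4, 0.3]
width: 0.4
grasp_force: 0.0
```

```bash
python3 st.py
```

```text
[-0.3598  0.776   0.0861  0.008   1.6912 -1.5781] [ 926.8489 -333.2879  713.4104] toolz [ 0.5221 -0.1879 -0.8319] tooly [0.3415 0.9399 0.002 ] tilt 33.70615120131046 16.85 [-0.1239  0.3592  0.2798]
```

Call:
play_rows(dp=[[28,-10,28],[28,-10,28],[28,-10,28],[0,0,0],[-10,2,-10],[-20,4,-22],[-22,5,-25],[-22,5,-25]], yaw=[0,0,0,0,2,2,2,2])

```text
t: 17.52
ee_pos: [870.3, -322.4, 657.9]
orientation: [0.267, 2.463, -0.09]
ft_force: [0.6, -0.5, -0.2]
width: 0.6
grasp_force: 0.0
```

Call:
play_rows(dp=[[-22,5,-25],[-22,5,-25],[-22,5,-25],[-22,5,-25],[-22,5,-25],[-22,5,-25],[-22,5,-25],[-22,5,-25]], yaw=[2,1.8,0,0,0,0,0,0])

```text
t: 18.18
ee_pos: [693.9, -282.6, 457.9]
orientation: [0.187, 2.471, -0.062]
ft_force: [-0.3, -0.4, -0.2]
width: 0.8
grasp_force: 0.0
```

```bash
python3 st.py
```

```text
[-0.4877  0.1832  1.5708  0.2984  0.7734 -2.0556] [ 693.8914 -282.6099  457.8548] toolz [ 0.6103 -0.0912 -0.7869] tooly [0.15   0.9887 0.0017] tilt 38.10297696140727 18.1833 [-0.3315 -0.3944 -0.1871]
```

Call:
play_rows(dp=[[-24,5,-28],[-24,5,-28],[-25,5,-29],[-25,5,-29],[-25,5,-29],[-25,5,-29],[-25,5,-29],[-24,4,-30]], yaw=[0,0,0,0,0,0,0,0.5])

```text
t: 18.85
ee_pos: [507.5, -229.4, 246.0]
orientation: [0.212, 2.514, -0.088]
ft_force: [0.5, -0.1, 0.1]
width: 0.5
grasp_force: 0.0
```

```bash
python3 st.py; python3 - <<'E'
from mark import *
np.set_printoptions(precision=1,suppress=True)
for n in("scene","top"):
    p=viewer.get_image(n); m=marks(p); print(n,len(m),np.median(m,0) if len(m) else '')
    for t in("roller","board_switch"): print(t,[(l["location"],l["conf"],w2u(px2w(p,*l["location"]))) for l in models.landmark_of(p,t)[:1]])
    print("exp roller px",w2px(p,u2w([17,-89,80])))
    if n=="scene":
        h=cv2.cvtColor(p["pixels"],cv2.COLOR_RGB2HSV).astype(int)
        org=(h[...,0]>5)&(h[...,0]<18)&(h[...,1]>180)&(h[...,2]>100)
        q=np.array([(u,v,*w2u(px2w(p,u,v,p["range_z"][v,u]))) for v,u in zip(*np.nonzero(org)) if 310<u<370 and 300<v<335]); print(len(q),q.min(0),np.median(q,0),q.max(0))
E
```

```text
[-0.5632  0.1161  2.1614  0.6681  0.3462 -2.5401] [ 507.5489 -229.4281  246.0499] toolz [ 0.5709 -0.1118 -0.8134] tooly [ 0.172   0.985  -0.0148] tilt 35.5719091779388 18.85 [ 0.4581 -0.0989  0.1487]
scene 22 [279.5 206.   -1.7 100.2 231.9  79.9  -0.1]
roller [([336.9, 316.9], 0.67, array([ 16.9, -91.5,  75.7]))]
board_switch []
exp roller px [336.3 314.4]
35 [ 335.   311.    15.  -102.9   74.3] [339.  314.   17.5 -96.1  84. ] [341.  318.   21.6 -85.9  91.1]
top 52 [324.  237.    0.  100.3 233.3  81.3  -0.2]
roller []
board_switch [([392.6, 254.3], 0.64, array([  2.3, -92.1,   9.8]))]
exp roller px [400.9 246.5]
```

The mark still reads 0° in both views, and the roller is where expected. Wrist joint 6 has run to its limit, so I'll swing the lean back towards the radial direction.

Call:
play_rows(dp=[[3,-1,-8],[5,-1,-12],[5,-1,-12],[4,0,-10],[0,0,0]], yaw=[-2.5,-2.5,-2.5,-1.5,0])

```text
t: 19.57
ee_pos: [528.4, -232.9, 205.3]
orientation: [0.405, 2.492, -0.151]
ft_force: [-0.6, 0.1, 0.4]
width: 0.2
grasp_force: 0.0
```

```bash
python3 st.py
```

```text
[-0.4755  0.2156  2.1691  0.4963  0.1561 -2.1918] [ 528.3557 -232.8857  205.3019] toolz [ 0.5486 -0.1992 -0.812 ] tooly [ 0.3211  0.9469 -0.0154] tilt 35.70771935935748 19.5667 [-0.5501  0.0847  0.3808]
```

```bash
cat > ik.py <<'E'
from mark import *
np.set_printoptions(precision=3,suppress=True)
D_=np.array([[.423,1.63,1.089,625,222.7],[.27,1.71,1.16,561,283.5],[.644,.675,1.824,826.9,498.6],[.776,.0861,1.6912,985,713.4],[.9663,.086,2.0776,926.6,495.8],[.8125,.0861,1.8643,951.1,653.3]])
A=[];b=[]
for q2,q3,q5,r,z in D_:
    S=q2+q3+q5
    A+=[[np.sin(q2),np.sin(q2+q3),np.sin(S),1,0],[np.cos(q2),np.cos(q2+q3),np.cos(S),0,1]]; b+=[r,z]
x,res,_,_=np.linalg.lstsq(np.array(A),np.array(b),rcond=None)
L1,L2,D,a,h=x
def fk5(tip,az,tilt):
    az,tilt=np.radians([az,tilt]); t=np.array([np.sin(tilt)*np.cos(az),np.sin(tilt)*np.sin(az),-np.cos(tilt)])
    w=tip-D*t; q1=np.arctan2(w[1],w[0]); r=np.hypot(w[0],w[1])-a; z=w[2]-h; d=np.hypot(r,z)
    q3=np.pi-np.arccos((L1**2+L2**2-d*d)/(2*L1*L2)); q2=np.arctan2(r,z)-np.arctan2(L2*np.sin(q3),L1+L2*np.cos(q3))
    f=np.array([np.sin(q2+q3)*np.cos(q1),np.sin(q2+q3)*np.sin(q1),np.cos(q2+q3)])
    return np.array([q1,q2,q3,np.arccos(f@t)]),np.degrees(np.pi-q2-q3)
if __name__=="__main__":
    print(x,np.array(A)@x-b)
    print(fk5(np.array([528.4,-232.9,205.3]),-19.95,35.7))
    for az in(-8,-14,-20):
      for tilt in(30,35.7,40,45):
        t=np.array([np.sin(np.radians(tilt))*np.cos(np.radians(az)),np.sin(np.radians(tilt))*np.sin(np.radians(az)),-np.cos(np.radians(tilt))])
        for back in(170,85,0): print(az,tilt,back,*fk5(u2w([22,-128,76])+(12-back)*t,az,tilt))
E
python3 ik.py
```

```text
[ 696.995  520.907  373.171 -105.222  196.169] [ 17.252  -5.701  -1.817   3.984  -9.691  11.566   0.541   8.821  -1.537
 -18.493  -4.747  -0.177]
(array([-0.456,  0.153,  2.227,  0.155]), np.float64(43.68070892084682))
-8 30 170 [-0.577  0.188  2.106  0.421] 48.54100160334148
-8 30 85 [-0.538  0.321  2.111  0.293] 40.6637889979785
-8 30 0 [-0.504  0.458  2.092  0.204] 33.88899900431369
-8 35.7 170 [-0.628  0.173  2.203  0.34 ] 43.88447773712366
-8 35.7 85 [-0.572  0.317  2.192  0.253] 36.24913237030003
-8 35.7 0 [-0.528  0.461  2.156  0.231] 30.021218136797714
-8 40 170 [-0.67   0.172  2.274  0.338] 39.84858301046859
-8 40 85 [-0.6    0.323  2.251  0.3  ] 32.516228498615845
-8 40 0 [-0.546  0.47   2.203  0.317] 26.840414198380323
-8 45 170 [-0.724  0.187  2.353  0.411] 34.47436010398725
-8 45 85 [-0.635  0.342  2.316  0.415] 27.691701663445276
-8 45 0 [-0.567  0.489  2.253  0.448] 22.853504878616263
-14 30 170 [-0.514  0.176  2.122  0.36 ] 48.31702820798601
-14 30 85 [-0.489  0.313  2.124  0.228] 40.367718816670866
-14 30 0 [-0.468  0.453  2.102  0.133] 33.582220051706734
-14 35.7 17
[... 528 characters left out ...]
170 [-0.446  0.169  2.131  0.323] 48.20422909743867
-20 30 85 [-0.437  0.309  2.131  0.185] 40.214698643184356
-20 30 0 [-0.429  0.451  2.108  0.073] 33.42280011571429
-20 35.7 170 [-0.458  0.149  2.234  0.152] 43.461988137847825
-20 35.7 85 [-0.445  0.302  2.217  0.056] 35.65678057008701
-20 35.7 0 [-0.434  0.452  2.176  0.119] 29.415279222041278
-20 40 170 [-0.469  0.145  2.311  0.077] 39.31884525385639
-20 40 85 [-0.452  0.307  2.28   0.155] 31.775194541607533
-20 40 0 [-0.439  0.461  2.225  0.247] 26.104637133936865
-20 45 170 [-0.483  0.155  2.398  0.214] 33.72467814391981
-20 45 85 [-0.46   0.324  2.351  0.325] 26.708630331026733
-20 45 0 [-0.444  0.479  2.279  0.406] 21.93204878470415
```

```bash
cat > ik2.py <<'E'
from ik import *
from scipy.spatial.transform import Rotation as R
def full(tip,M):
    t=M[:,2]; w=tip-D*t; q1=np.arctan2(w[1],w[0]); r=np.hypot(w[0],w[1])-a; z=w[2]-h; d=np.hypot(r,z)
    q3=np.pi-np.arccos((L1**2+L2**2-d*d)/(2*L1*L2)); q2=np.arctan2(r,z)-np.arctan2(L2*np.sin(q3),L1+L2*np.cos(q3))
    W=R.from_euler('ZY',[q1,q2+q3]).inv()*R.from_matrix(M)
    e=W.as_euler('ZYZ')
    return np.r_[q1,q2,q3,e]
if __name__=="__main__":
    o=ctrl.get_obs(); M=R.from_rotvec(o["orientation"]).as_matrix(); print(o["qpos"],full(np.array(o["ee_pos"]),M))
    for yaw in(-7,0,4):
      for tilt in(25,27,29):
        Y=R.from_euler('z',yaw,degrees=True).as_matrix()@M
        y=np.array([-Y[1,2],Y[0,2],0]); y/=np.linalg.norm(y) # tilt axis
        cur=np.degrees(np.arccos(-Y[2,2])); N=R.from_rotvec(y*np.radians(cur-tilt)).as_matrix()@Y
        tilt2=np.degrees(np.arccos(-N[2,2]))
        for back in(120,60,0):
            for uy in(-128,):
                P=u2w([22,uy,66])+(5-back)*N[:,2]; print(yaw,round(tilt2,1),back,P.round(),full(P,N))
    for P in([528,-233,120],[450,-230,205],[400,-200,205],[450,-230,120]):
        print(P,full(np.array(P),M),fk5(np.array(P),-27,30))
E
python3 ik2.py
```

```text
[-0.475  0.216  2.169  0.496  0.156 -2.192] [-0.456  0.153  2.227  0.417  0.155 -0.526]
-7 25.0 120 [ 568. -242.  170.] [-0.379  0.272  2.059 -0.105  0.378  0.154]
-7 25.0 60 [ 590. -253.  116.] [-0.384  0.365  2.062 -0.131  0.283  0.178]
-7 25.0 0 [ 613. -265.   61.] [-0.388  0.459  2.053 -0.178  0.197  0.223]
-7 27.0 120 [ 564. -240.  168.] [-0.376  0.263  2.093 -0.137  0.319  0.188]
-7 27.0 60 [ 589. -252.  115.] [-0.381  0.359  2.091 -0.182  0.225  0.23 ]
-7 27.0 0 [ 613. -265.   62.] [-0.386  0.456  2.079 -0.273  0.142  0.319]
-7 29.0 120 [ 561. -238.  167.] [-0.373  0.255  2.126 -0.185  0.26   0.238]
-7 29.0 60 [ 587. -252.  114.] [-0.379  0.354  2.121 -0.268  0.168  0.319]
-7 29.0 0 [ 613. -265.   62.] [-0.384  0.454  2.104 -0.485  0.09   0.532]
0 25.0 120 [ 565. -247.  170.] [-0.434  0.272  2.059  0.098  0.377 -0.195]
0 25.0 60 [ 589. -256.  116.] [-0.429  0.365  2.062  0.123  0.282 -0.218]
0 25.0 0 [ 613. -264.   61.] [-0.425  0.459  2.053  0.168  0.196 -0.261]
0 27.0 120 [ 562. -246.  168.] [-0.437  0.263  2.093  0.129  0.319 -0.228]
0 27.0 60 [ 588. -255.  115.] [-0.432  0
[... 832 characters left out ...]
  0.28  -0.543]
4 29.0 60 [ 585. -256.  114.] [-0.465  0.356  2.118  0.493  0.192 -0.675]
4 29.0 0 [ 613. -264.   62.] [-0.454  0.455  2.101  0.782  0.121 -0.959]
[528, -233, 120] [-0.456  0.279  2.31   2.39   0.092 -2.506] (array([-0.389,  0.279,  2.239,  0.109]), np.float64(35.708235189881364))
[450, -230, 205] [-0.565  0.062  2.337  0.772  0.181 -0.968] (array([-0.473,  0.073,  2.27 ,  0.276]), np.float64(45.80099022873587))
[400, -200, 205] [-0.572 -0.019  2.422  0.797  0.182 -0.998] (array([-0.458, -0.008,  2.355,  0.271]), np.float64(45.522365001789666))
[450, -230, 120] [-0.565  0.206  2.428  2.261  0.164 -2.472] (array([-0.473,  0.201,  2.362,  0.055]), np.float64(33.17614897319913))
```

Call:
play_rows(dp=[[0,0,0],[0,0,0]], yaw=[-3.5,-3.5])

```text
t: 19.73
ee_pos: [526.8, -233.6, 205.9]
orientation: [0.475, 2.486, -0.175]
ft_force: [-0.2, -0.1, 0.9]
width: 0.4
grasp_force: 0.0
```

```bash
python3 st.py; python3 - <<'E'
from h import *
from fit import cloud
p=viewer.get_image("top");P,ok=cloud(p);P=P[ok]
for x0 in range(300,600,40):
    m=(P[:,0]>x0)&(P[:,0]<x0+40)&(P[:,1]<-150)&(P[:,1]>-330)&(P[:,2]<110); print(x0,m.sum(),np.percentile(P[m,2],[50,99]).round() if m.any() else '')
E
```

```text
[-0.4524  0.212   2.1696  0.1878  0.144  -1.8227] [ 526.769  -233.5697  205.8651] toolz [ 0.5331 -0.2293 -0.8144] tooly [ 0.3738  0.9274 -0.0165] tilt 35.4711581184396 19.7333 [-0.1825 -0.1189  0.8854]
300 777 [75. 78.]
340 864 [75. 78.]
380 926 [75. 78.]
420 430 [75. 79.]
460 429 [73. 77.]
500 1033 [49. 53.]
540 1233 [11. 48.]
580 1021 [10. 48.]
```

Call:
play_rows(dp=[[0,0,0],[4,-1,-14],[4,-1,-14],[4,-2,-14],[4,-2,-14],[4,-2,-14],[0,0,0]], yaw=[0,0,0,0,0,0,0])

```text
t: 20.37
ee_pos: [550.4, -248.7, 156.0]
orientation: [0.474, 2.524, -0.147]
ft_force: [0.2, -0.0, -0.2]
width: 0.7
grasp_force: 0.0
```

```bash
python3 st.py
```

```text
[-0.4696  0.3472  2.1193  0.4776  0.1083 -2.1291] [ 550.3652 -248.7026  156.0325] toolz [ 0.5097 -0.203  -0.8361] tooly [ 0.3643  0.9313 -0.004 ] tilt 33.27264752132404 20.3667 [ 0.2299 -0.0362 -0.2294]
```

Call:
play_rows(dp=[[0,0,0],[0,0,0],[0,0,-12],[0,0,-12],[0,0,-12],[0,0,0]], yaw=[-3,-3,-1.5,-1.5,-1.5,0])

```text
t: 20.87
ee_pos: [552.8, -247.7, 139.7]
orientation: [0.615, 2.526, -0.183]
ft_force: [-0.1, 0.6, -1.0]
width: 0.4
grasp_force: 0.0
```

```bash
python3 st.py
```

```text
[-0.4229  0.3815  2.1055 -0.3312  0.1083 -1.197 ] [ 552.797  -247.6611  139.7076] toolz [ 0.4636 -0.2472 -0.8509] tooly [ 0.461   0.8874 -0.0066] tilt 31.69575440960788 20.8667 [-0.0762  0.6379 -0.9835]
```

Call:
play_rows(dp=[[0,0,-14],[0,0,-14],[0,0,-14],[0,0,-14],[0,0,-14],[0,0,0]], yaw=[1,1,0.5,0.5,0.5,0])

```text
t: 21.37
ee_pos: [565.3, -251.1, 97.8]
orientation: [0.549, 2.596, -0.156]
ft_force: [1.1, 0.4, -0.4]
width: 0.5
grasp_force: 0.0
```

```bash
python3 st.py
```

```text
[-0.4358  0.4768  2.0593 -0.0261  0.1081 -1.5645] [ 565.2864 -251.0527   97.7592] toolz [ 0.4314 -0.204  -0.8788] tooly [ 0.4076  0.9131 -0.0118] tilt 28.500027415092962 21.3667 [ 1.0962  0.3779 -0.4457]
```

Call:
play_rows(dp=[[0,0,-12],[0,0,-12],[0,0,-12],[0,0,0]], yaw=[0,0,0,0])

```text
t: 21.7
ee_pos: [571.6, -253.1, 73.5]
orientation: [0.557, 2.622, -0.15]
ft_force: [-0.1, -0.4, 0.5]
width: 0.3
grasp_force: 0.0
```

```bash
python3 st.py; python3 - <<'E'
from ik2 import *
o=ctrl.get_obs(); M=R.from_rotvec(o["orientation"]).as_matrix(); e=np.array(o["ee_pos"])
print("unit",w2u(e), "toolz unit",w2u(M[:,2]+np.r_[s[:2],0]))
for yaw in(0,5,8):
    Y=R.from_euler('z',yaw,degrees=True).as_matrix()@M
    for q in([-25,-128,72],[22,-128,64],[22,-90,64]):
        P=u2w(q); print(yaw,q,P.round(1),(P-e).round(1),full(P,Y))
E
```

```text
[-0.4332  0.5305  2.0334 -0.0526  0.1077 -1.5346] [ 571.5609 -253.1325   73.4867] toolz [ 0.4087 -0.1952 -0.8915] tooly [ 0.409   0.9124 -0.0123] tilt 26.934607214898815 21.7 [-0.1127 -0.4215  0.4995]
unit [ -18.553 -123.025   73.487] toolz unit [ 0.432 -0.136 -0.892]
0 [-25, -128, 72] [ 564.5 -257.2   72. ] [-7.1 -4.  -1.5] [-0.421  0.396  2.161 -0.099  0.115  0.093]
0 [22, -128, 64] [ 611.  -263.7   64. ] [ 39.5 -10.6  -9.5] [-0.394  0.45   2.081 -0.164  0.142  0.181]
0 [22, -90, 64] [ 616.3 -226.1   64. ] [44.8 27.  -9.5] [-0.319  0.443  2.097 -0.401  0.147  0.483]
5 [-25, -128, 72] [ 564.5 -257.2   72. ] [-7.1 -4.  -1.5] [-0.453  0.397  2.16   0.354  0.124 -0.463]
5 [22, -128, 64] [ 611.  -263.7   64. ] [ 39.5 -10.6  -9.5] [-0.424  0.451  2.081  0.209  0.144 -0.293]
5 [22, -90, 64] [ 616.3 -226.1   64. ] [44.8 27.  -9.5] [-0.349  0.442  2.099 -0.032  0.131  0.012]
8 [-25, -128, 72] [ 564.5 -257.2   72. ] [-7.1 -4.  -1.5] [-0.473  0.398  2.158  0.556  0.143 -0.728]
8 [22, -128, 64] [ 611.  -263.7   64. ] [ 39.5 -10.6  -9.5] [-0.442  0.451  2.079  0.403  0.157 -0.547]
8 [22, -90, 64] [ 616.3 -226.1   64. ] [44.8 27.  -9.5] [-0.367  0.442  2.098  0.208  0.135 -0.288]
```

Call:
play_rows(dp=[[0,-5,0],[6.6,-1,-2.25],[6.6,-1,-2.25],[6.6,-1,-2.25],[6.6,-1,-2.25],[0,0,0]], yaw=[2.5,2.5,0,0,0,0])

```text
t: 22.2
ee_pos: [597.4, -259.9, 65.8]
orientation: [0.481, 2.634, -0.133]
ft_force: [-0.4, 0.8, -0.7]
width: 0.8
grasp_force: 0.0
```

```bash
cat >> st.py <<'E'
from mark import w2u,s
print("unit",w2u(o['ee_pos']),"tz",w2u(M[:,2]+np.r_[s[:2],0]),"ty",w2u(M[:,1]+np.r_[s[:2],0]))
E
python3 st.py
```

```text
[-0.4394  0.569   1.9777  0.1813  0.1266 -1.8231] [ 597.4259 -259.8851   65.8029] toolz [ 0.4197 -0.1721 -0.8912] tooly [ 0.3565  0.9342 -0.0126] tilt 26.9776638442096 22.2 [-0.3849  0.8045 -0.7189]
unit [   8.0009 -126.1024   65.8029] tz [ 0.4396 -0.1119 -0.8912] ty [ 0.2226  0.9748 -0.0126]
```

Call:
play_rows(dp=[[6.8,-1.5,-2.9],[6.8,-1.5,-2.9],[0,0,0],[0,0,0]], yaw=[0,0,0,0])

```text
t: 22.53
ee_pos: [609.8, -262.6, 59.8]
orientation: [0.481, 2.636, -0.132]
ft_force: [-0.5, -0.9, 0.3]
width: 0.5
grasp_force: 0.0
```

```bash
python3 st.py; python3 - <<'E'
from h import *
p=viewer.get_image("scene")
cv2.imwrite("pics/f.png",cv2.resize(p["pixels"][230:350,290:410,::-1],(600,600),interpolation=cv2.INTER_CUBIC))
E
```

```text
[-0.4342  0.5912  1.9504  0.1576  0.1324 -1.7955] [ 609.7707 -262.588    59.8381] toolz [ 0.4188 -0.1714 -0.8917] tooly [ 0.3558  0.9345 -0.0125] tilt 26.906370862579106 22.5333 [-0.5017 -0.897   0.2921]
unit [  20.6021 -127.0562   59.8381] tz [ 0.4386 -0.1113 -0.8917] ty [ 0.222   0.975  -0.0125]
```

View pics/f.png

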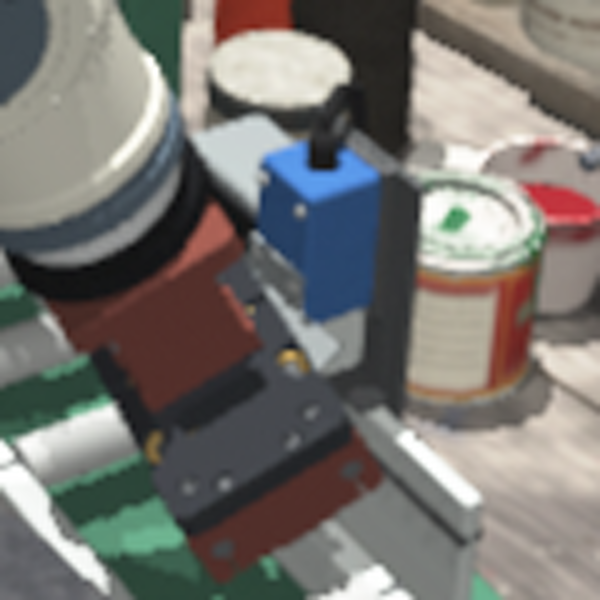

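The gripper covers the roller in this view. The palm at about (260,430) stays clear of the blue switch body at (320,230), and no contact force shows. I'll approach the roller slowly.

Call:
play_rows(dp=[[0.6,4,0],[0.6,4,0],[0,0,0]], yaw=[0,0,0])

```text
t: 22.83
ee_pos: [610.3, -254.1, 60.0]
orientation: [0.481, 2.636, -0.132]
ft_force: [-0.9, -0.3, -0.7]
width: 0.6
grasp_force: 0.0
```

Call:
play_rows(dp=[[0.4,3,0],[0.4,3,0],[0,0,0]], yaw=[0,0,0])

```text
t: 23.08
ee_pos: [611.3, -248.2, 60.1]
orientation: [0.481, 2.636, -0.132]
ft_force: [-0.1, 1.2, 1.4]
width: 0.7
grasp_force: 0.0
```

Call:
play_rows(dp=[[0.4,3,0],[0,0,0],[0,0,0]], yaw=[0,0,0])

```text
t: 23.33
ee_pos: [612.0, -245.8, 60.2]
orientation: [0.481, 2.635, -0.133]
ft_force: [-0.6, -2.6, 0.1]
width: 0.4
grasp_force: 1.3
```

Call:
play_rows(dp=[[0.4,3,0],[0,0,0],[0,0,0]], yaw=[0,0,0])

```text
t: 23.58
ee_pos: [612.4, -242.9, 60.2]
orientation: [0.481, 2.635, -0.133]
ft_force: [0.0, -3.2, -0.2]
width: 0.2
grasp_force: 1.5
```

```bash
python3 st.py
```

```text
[-0.3976  0.586   1.962   0.0323  0.1235 -1.6384] [ 612.3752 -242.9092   60.2109] toolz [ 0.4192 -0.1717 -0.8915] tooly [ 0.356   0.9344 -0.0126] tilt 26.937146868232375 23.5833 [ 0.0007 -3.1886 -0.2407]
unit [  20.435  -107.2066   60.2109] tz [ 0.4391 -0.1115 -0.8915] ty [ 0.2221  0.9749 -0.0126]
```

Call:
play_rows(dp=[[0.5,3.5,0],[0.5,3.5,0],[0,0,0],[0,0,0]], yaw=[0,0,0,0])

```text
t: 23.92
ee_pos: [613.4, -235.9, 60.2]
orientation: [0.481, 2.635, -0.133]
ft_force: [-0.3, -5.3, 0.9]
width: 0.5
grasp_force: 2.2
```

Call:
play_rows(dp=[[0.5,3,0],[0.5,3,0],[0,0,0],[0,0,0]], yaw=[0,0,0,0])

```text
t: 24.25
ee_pos: [614.3, -230.1, 60.2]
orientation: [0.481, 2.635, -0.133]
ft_force: [-2.4, -6.5, 0.6]
width: -0.0
grasp_force: 3.0
```

Call:
play_rows(dp=[[0.4,3,0],[0,0,0],[0,0,0]], yaw=[0,0,0])

```text
t: 24.5
ee_pos: [614.7, -227.4, 60.3]
orientation: [0.482, 2.635, -0.133]
ft_force: [-1.6, -6.6, 0.4]
width: 0.3
grasp_force: 3.6
```

```bash
python3 st.py;  python3 mark.py g | grep -v '^ \['
```

```text
[-0.3678  0.5829  1.9693 -0.082   0.1197 -1.498 ] [ 614.6717 -227.3557   60.2885] toolz [ 0.4191 -0.172  -0.8915] tooly [ 0.3565  0.9342 -0.0126] tilt 26.936830013067187 24.5 [-1.569  -6.6021  0.3967]
unit [ 20.5387 -91.4847  60.2885] tz [ 0.439  -0.1118 -0.8915] ty [ 0.2227  0.9748 -0.0126]
scene 0
top 50
median [324.  237.   -0.  100.4 232.8  80.8  -0.3] 
[ 614.6 -227.4   60.3] [ 20.5 -91.6  60.3] 24.6
```

The force is 6.6 N after about 19 mm of travel, which is past the click. I'll push 2.5 mm further for margin, then let the arm spring back and withdraw along the entry path.

Call:
play_rows(dp=[[0.35,2.5,0],[0,0,0],[0,0,0]], yaw=[0,0,0])

```text
t: 24.85
ee_pos: [614.8, -225.0, 60.3]
orientation: [0.482, 2.635, -0.133]
ft_force: [-2.7, -8.4, 1.9]
width: 0.2
grasp_force: 4.2
```

Call:
play_rows(dp=[[-0.6,-4,0],[-0.6,-4,0],[-0.8,-6,0],[-0.8,-6,0],[-0.8,-6,0],[-0.8,-6,0],[-0.6,-4,0],[0,0,0]], yaw=[0,0,0,0,0,0,0,0])

```text
t: 25.52
ee_pos: [609.8, -260.6, 60.0]
orientation: [0.482, 2.636, -0.132]
ft_force: [-0.4, -0.3, 0.5]
width: 0.5
grasp_force: 0.0
```

```bash
python3 st.py
```

```text
[-0.4306  0.5903  1.952   0.1449  0.1316 -1.779 ] [ 609.8155 -260.5945   59.9708] toolz [ 0.4187 -0.1715 -0.8918] tooly [ 0.3564  0.9342 -0.0123] tilt 26.898976325648487 25.5167 [-0.4179 -0.2722  0.4517]
unit [  20.3683 -125.076    59.9708] tz [ 0.4385 -0.1114 -0.8918] ty [ 0.2226  0.9748 -0.0123]
```

Call:
play_rows(dp=[[-6.6,1,2.5],[-6.6,1,2.5],[-6.6,1,2.5],[-6.6,1,2.5],[-10,2,12],[-12,4,22],[-12,4,25],[-12,4,25]], yaw=[0,0,0,0,0,0,0,0])

```text
t: 26.18
ee_pos: [536.0, -241.4, 154.5]
orientation: [0.481, 2.637, -0.132]
ft_force: [0.4, -0.3, 0.0]
width: 0.5
grasp_force: 0.0
```

Call:
play_rows(dp=[[-12,0,25],[-12,0,25],[-12,0,25],[-12,0,25],[-12,0,15],[0,0,0],[0,0,0]], yaw=[0,0,0,0,0,0,0])

```text
t: 26.77
ee_pos: [477.3, -242.1, 270.1]
orientation: [0.481, 2.633, -0.133]
ft_force: [-0.7, -0.7, -0.9]
width: 0.7
grasp_force: 0.0
```

```bash
python3 st.py; python3 mark.py h | grep -v '^ \['; python3 - <<'E'
from mark import *
p=viewer.get_image("top")
for t in("jar_dusty","tin_green","sand_block","glue"): print(t,[l["location"] for l in models.landmark_of(p,t)[:1]])
p=viewer.get_image("scene")
print("roller",[(l["location"],l["conf"]) for l in models.landmark_of(p,"roller")[:1]])
cv2.imwrite("pics/i.png",cv2.resize(p["pixels"][190:350,220:410,::-1],(712,600),interpolation=cv2.INTER_CUBIC))
E
```

```text
[-0.5282  0.0534  2.0927  0.1249  0.5306 -1.8304] [ 477.2669 -242.097   270.104 ] toolz [ 0.4209 -0.1726 -0.8905] tooly [ 0.3563  0.9343 -0.0127] tilt 27.05963257315787 26.7667 [-0.6937 -0.7165 -0.9064]
unit [-113.4647 -125.2557  270.104 ] tz [ 0.4409 -0.1122 -0.8905] ty [ 0.2225  0.9749 -0.0127]
scene 12
median [281.  206.    2.3  99.8 232.2  80.2   0.1] 
top 51
median [324.  237.   -0.2 100.4 232.8  80.8  -0.3] 
[ 477.3 -241.8  268.3] [-113.5 -124.9  268.3] 26.8667
jar_dusty [[325.6, 176.8]]
tin_green [[372.0, 177.3]]
sand_block [[192.8, 215.8]]
glue [[151.9, 241.0]]
roller []
```

View pics/i.png

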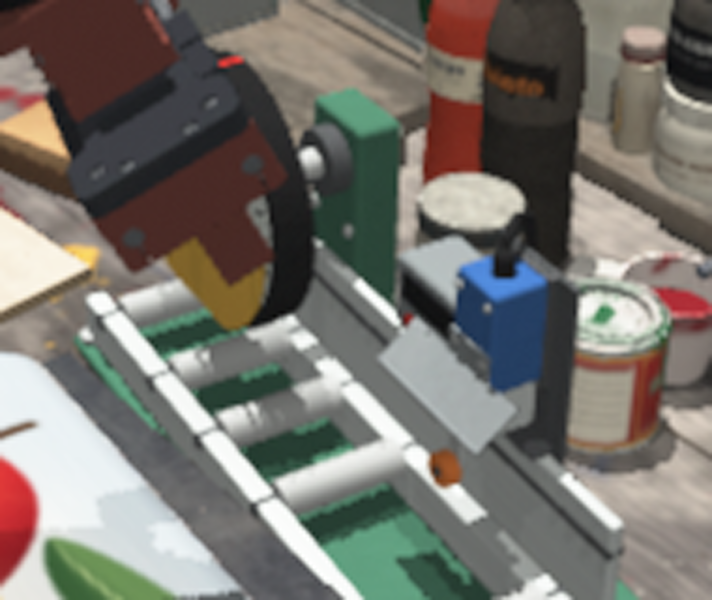

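The red tread mark at (230,62) stands at the top. The roller at (445,467) hangs back at rest, the bystanders are where they were, and the arm touches nothing. I'll hand the job in.

```bash
python3 -c "
from workcell import ticket
print(ticket.close_job())"
```

```text
the job is handed in; nothing more can be done
None
```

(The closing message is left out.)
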